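Open the water bath and hang its thermometer

ROBOT

A 6-joint arm with a two-finger parallel gripper is mounted at the origin on the work surface. World frame = base frame: x ahead of the robot, y to its left, z up, the work surface at z = 0. Lengths are in m, angles in rad, forces in N, time in s.
With the tool pointing down it reaches from about 0.375 to 0.975 m from the base axis. Payload 3.8 kg.
Tool frame: the origin (TCP) lies at the centre of the arm's flange, where the gripper is bolted on; the fingertips stand 173 mm ahead of it and the grasp point (between the pads) lies 155 mm ahead of it (bot.tip_reach is the distance from the TCP to the fingertips, in m); z points along the fingers, y is the line along which they close (so a half turn about z gives the same grasp; the last joint's range is limited). The gripper opens to 85 mm and grips with 20 to 120 N. Pads are 22 mm wide; open, the fingers measure 114 mm over their backs; the gripper's body (76 mm by 85 mm) begins 54 mm behind the grasp point. The pads swing forward as they close: fully open they stand 13 mm farther back than shut.
Start: joints at [-1.146, 0.264, 1.604, -0, 1.274, -0.037], TCP at [0.301, -0.604, 0.405] pointing down, gripper open.
Joint ranges: [-2.63, 2.63], [-0.94, 2.18], [0.31, 2.57], [-1.31, 4.45], [0, 2.66], [-2.55, 2.55]. Speed limits (rad/s): [2.57, 2.57, 3.14, 3.14, 3.14, 3.14].

INTERFACE

Orientations are given as a rotation vector (axis times angle).
In Python, from workcell import bot gives the robot as it stands.
- The arm moves only by the tool drive_tool, never from a script. Its arguments are lists of equal length, an entry for each row: "claw": the finger opening in mm, from 0 to 85.4; "slide": the shift along the world's x, y, z each as a share of 0.5 m, from -1 to 1, a list of three; "yaw": the turn about the world's z as a share of 180 degrees, from -1 to 1. A call has 1 to 8 rows; each row is the pose to reach, as a shift and turn from the pose commanded when the call began, turning the shorter way round; what a row does not reach only later rows make up. A row lasts 1/12 s, in which the tool goes at most 41.7 mm and 7.16 degrees, less where a joint would pass 70% of its speed; a pose out of reach is approached as far as the arm can. A call with a number of a shift or a turn outside -1 to 1 is refused whole. A call with a gripper value outside its range is refused whole. The fingers move at their own pace and stop on an object; "newtons" is the grip in N (left out, the last holds). Time passes only in rows, so rows that repeat a pose let the fingers close. It gives the time, the measured TCP pose, the force, the opening and the grip force at its end, in the units of the state.
- bot.read_state(): the state, without advancing time (a new reading comes with each control period).
- bot.read_camera(name): name is "scene" or "side" or "wrist"; returns a dict with "color" (480x640x3 uint8, red, green, blue), "depth" (480x640 float32, m along the optical axis (not along the pixel's ray), 0 where there is no reading), "mtx" (3x3 intrinsics, pixels), "eye" and "rotation" of the camera in the world. Camera axes: x right, y up, looking along -z (the intrinsics and any distortion apply to the point x, -y, -z); pixel columns grow to the right and rows downward; lengths in m; the calibration is good to about 2 mm. The wrist camera is an equidistant fisheye: a pixel r from the principal point sees the ray r / f radians off the axis. A picture is of the moment at which its call begins.
- bot.finish_job(): hands the job in; it is judged then, once.
The state is a dict: "time": time; "q": joint angles; "joint_vel": joint speeds; "joint_torque": joint torques, N m; "tool_pos": TCP position; "tcp_rot": TCP orientation; "wrist_force": force on the tool from outside, world axes, zero at the start; "torque": the same for the moment, N m; "width": opening from 0.0 (shut) to 1.0 (fully open); "grip_force": force on a finger pad.
Only numpy, scipy, OpenCV 4.12 (cv2) and the standard library are available. Lean on these libraries where they do the work, as an engineer would, in place of code of your own. Each camera call takes 0.05 s, during which the arm holds its last target. There are 200 camera calls.

TASK

Get the water bath ready for a temperature check: lift its lid open and ease it right back until it rests on its stop, without flinging or forcing it. Then take the dial thermometer from the tube rack, lower its stem through the eyelet of the clip inside the tank, without forcing it, until the nut sits on the clip, and let it go there, leaving the tubes and the other things on the bench as they are.

Things in the scene. Friction and masses are not known exactly. Their poses are not given: they have to be found in the camera images.
- bath: Small bench water bath, empty: white box 220 (x) x 300 (y) x 150 mm high, fixed on the bench, with an open steel tank 170 x 250 mm in it, its floor 94 mm below the rim; casing walls 25 mm thick. Origin: centre of its underside; +x to the hinge side (away from the robot), +y to its left, +z up.
- lid (a joint): The bath's flat steel lid, 212 mm from hinge to front edge, 296 mm wide, 6 mm thick, about 0.5 kg, hinged on the far rim. 0 = shut, grows as it opens, rad; starts shut or ajar. Stiff hinge (0.85 N m of friction): the lid stays at any angle. Its stop lies a little past upright, between 1.7 and 1.95 rad: feel for it.
- lid_hinge (a point): Middle of the hinge line, at the lid's underside on the far rim, 150 mm above the bench, 106 mm from the bath's centre along bath +x. Its axes turn with the lid: -x from the hinge to the lid's front edge, y along the hinge, z out of the lid's upper face.
- lid_handle (a point): Middle of the lid's handle: a straight black bar 12 mm thick, 110 mm long, parallel to the hinge, on two end posts. Its centre is 35 mm above the lid's upper face (42 mm above its underside), 177 mm from the hinge and 35 mm back from the front edge. Axes as lid_hinge.
- clip: Thermometer clip, fixed: a level steel plate 28 x 28 x 4 mm with a 9 mm eyelet in its middle, inside the tank 12 mm below the rim, on a bracket on the tank's left (bath +y) wall, which is 40 mm from the eyelet. Origin: centre of the eyelet, on the plate's upper face; axes as the bath's.
- thermometer: Dial thermometer, 0.07 kg, upright in one of the rack's holes: round flat steel case 44 mm across, 13 mm thick, white dial on top; below it a nut 18 mm across, 14 mm high; below that a stem 6 mm thick, 74 mm long, round tip. Origin: on the axis at the nut's underside, which rests on the rack; +z up: stem tip at z = -0.074, case from 0.014 to 0.027.
- rack: White three-tier tube rack 244 (x) x 60 (y) mm, top tier 132 mm high, five 13.8 mm holes in a row along its x, 44 mm apart; end plates 6 mm above the top tier. Fixed. Origin: centre of its underside. The thermometer is in one of the holes, three tubes in others.
- tube0: White capped sample tube in the rack, 12 mm thick, its cap 17 mm thick and standing 17 mm proud of the rack's top. Origin: its bottom. Not to be disturbed.
- tube1: Another such tube.
- tube2: Another such tube.
- wash_bottle: Wash bottle, 58 mm across, 185 mm high with its bent spout, standing on the bench. Origin: centre of its underside.
- holder_block: White block 50 x 100 x 28 mm with a round pocket, lying on the bench. Origin: centre of its underside.
- spin_tube: Capped self-standing tube 35 mm across, 114 mm high, on the bench. Origin: centre of its underside.
- flask: Glass volumetric flask, 68 mm across, 149 mm high, on the bench. Origin: centre of its underside.
- pipette: Hand pipette about 240 mm long, 22 mm thick, lying on the bench along its x. Origin: under its body.
Not all that is in view belongs to the job. What is shaped like the thermometer but pink or yellow is not meant.

How it is judged:
On the way, in this order (a step that is already met when the one before it is completed fails the run):
1. the lid has been opened to its stop (value of joint lid above 1.79 rad and velocity of joint lid between -0.05 and 0.05 rad/s), for 0.3 s.
2. the thermometer, held in the gripper, has been lowered through the eyelet until its nut is within 10 mm of the clip (horizontal distance between thermometer and clip below 0.003 m and z of thermometer in the frame of clip between -0.003 and 0.01 m and angle between thermometer's own z axis and vertical below 0.1 rad and contact force between the fingers and thermometer above 1 N), for 0.1 s.
At the end, for the whole second after the job is handed in: The lid is at rest within 0.04 rad of its stop; the thermometer hangs at rest in the clip, stem through the eyelet, its axis within 3 mm of the eyelet's centre and 0.1 rad of vertical, the underside of its nut within 3 mm of the clip's upper face (all of step 1 and horizontal distance between thermometer and clip below 0.003 m and z of thermometer in the frame of clip between -0.003 and 0.003 m and angle between thermometer's own z axis and vertical below 0.1 rad and linear speed of thermometer below 0.02 m/s); the robot touches nothing.
It fails at once if the lid is flung (over 2.5 rad/s) (velocity of joint lid above 2.5 rad/s or velocity of joint lid below -2.5 rad/s).
It fails at once if the opened lid is forced against its stop (over 70 N) (value of joint lid above 1.7 rad and contact force between any of the arm, the fingers and lid_c0 above 70 N).
It fails at once if the thermometer is forced on the clip or the bath (over 60 N) (contact force between thermometer and clip above 60 N or contact force between thermometer and bath above 60 N).
It fails at once if a tube in the rack is moved by more than 15 mm (distance of any of tube0, tube1, tube2 from where it was at the start of the episode above 0.015 m).
It fails at once if another thing on the bench is moved by more than 20 mm or knocked over (distance of any of wash_bottle, holder_block, spin_tube, flask, pipette from where it was at the start of the episode above 0.02 m or angle between any of wash_bottle, holder_block, spin_tube, flask, pipette's own z axis and vertical above 0.4 rad).
It also fails if it takes over 67 s, if anything falls off the work surface, if the arm or the gripper's body presses on something with over 40 N, if the wrist force passes 120 N, or if a joint passes its speed limit or range.

## Working session

There is one attempt and no reset: what is moved stays moved. The work goes in short steps, Python scripts to look and compute and a tool call to move; the robot and the scene stay as the last step left them, time stands still between calls to the robot, and variables do not carry over. Pictures are saved under pics/ and viewed, at most 10 in all, crops included, and the job is handed in when it is done.

Besides the shell and the picture viewer there is one more tool, called after "Emit:" by a JSON object that holds its "name" and its "arguments", one argument or row to a line. drive_tool: Moves the arm, as the interface text tells. Shift numbers are shares of 0.5 m and turn numbers shares of 180 degrees, none past 1 either way. Its arguments: {"type":"object","properties":{"claw":{"type":"array","items":{"type":"number"}},"slide":{"type":"array","items":{"type":"array","items":{"type":"number"}}},"yaw":{"type":"array","items":{"type":"number"}},"newtons":{"type":"number"}},"required":["claw","slide","yaw"]}

```bash
mkdir -p pics; ls; cat > h.py <<'E'
import numpy as np, cv2
from workcell import bot
def cam(n):
    c=bot.read_camera(n); return c
def save(c,f,crop=None,s=1):
    im=c["color"][...,::-1]
    if crop: im=im[crop[1]:crop[3],crop[0]:crop[2]]
    if s!=1: im=cv2.resize(im,None,fx=s,fy=s,interpolation=cv2.INTER_CUBIC)
    cv2.imwrite("pics/"+f,im)
def pts(c):
    "world point per pixel (pinhole)"
    K=c["mtx"];d=c["depth"];v,u=np.mgrid[:480,:640]
    P=np.stack([(u-K[0,2])/K[0,0]*d,-(v-K[1,2])/K[1,1]*d,-d],-1)
    return P@np.array(c["rotation"]).T+c["eye"]
def ray(c,u,v):
    K=c["mtx"];r=np.array(c["rotation"])@np.array([(u-K[0,2])/K[0,0],-(v-K[1,2])/K[1,1],-1]);return r
def plane(c,u,v,z):
    r=ray(c,u,v);e=np.array(c["eye"]);return e+r*(z-e[2])/r[2]
E
python3 - <<'E'
from h import *
a=cam("scene");b=cam("side")
for c,n in((a,"s0.png"),(b,"d0.png")):
    save(c,n);print(n,c["mtx"],c["eye"],c["rotation"],[k for k in c])
print(bot.read_state())
E
```

```text
pics
s0.png [[549.72212769   0.         322.33113868]
 [  0.         549.72212769 229.7868036 ]
 [  0.           0.           1.        ]] [ 1.34574552 -0.22206288  1.14728857] [0.59699634 0.45784953 1.30656767] ['color', 'depth', 'mtx', 'eye', 'rotation']
d0.png [[583.89012194   0.         328.06146031]
 [  0.         583.89012194 238.86781294]
 [  0.           0.           1.        ]] [0.2121222  0.98671354 1.06490885] [ 0.14539497 -1.17824412 -2.60728276] ['color', 'depth', 'mtx', 'eye', 'rotation']
{'time': 0.1, 'q': array([-1.14589509e+00,  2.64699424e-01,  1.60525979e+00, -3.03350004e-05,
        1.27373569e+00, -3.68910280e-02]), 'joint_vel': array([-0.00190937, -0.00282128, -0.00230787, -0.00062015,  0.00021186,
       -0.00198681]), 'joint_torque': array([ 1.22139489e-03, -5.16708219e+01, -3.68588340e+01, -1.22809124e-04,
        6.34480952e-03,  1.30724845e-05]), 'tool_pos': array([ 0.30061609, -0.60400679,  0.40345954]), 'tcp_rot': array([-3.05621425e+00, -7.18496171e-01,  6.80881233e-04]), 'wrist_force': array([ 0.35376929, -0.68114661, -0.10809105]), 'torque': array([ 0.02852906, -0.02710882,  0.00471233]), 'grip_force': 0.0, 'width': 0.9984237716448358}
```

Rotation is a rotation vector; I'll convert in the helper.

```bash
sed -i 's|c=bot.read_camera(n); return c|c=bot.read_camera(n); c["rotation"]=cv2.Rodrigues(np.array(c["rotation"],float))[0]; return c|' h.py
```

```text
(no output)
```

View pics/s0.png

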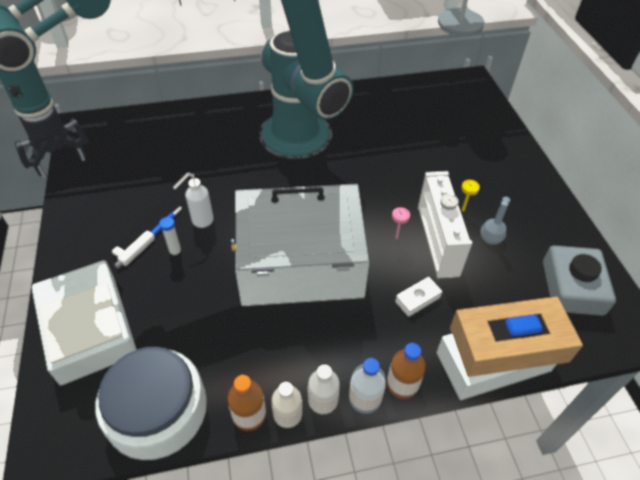

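View pics/d0.png

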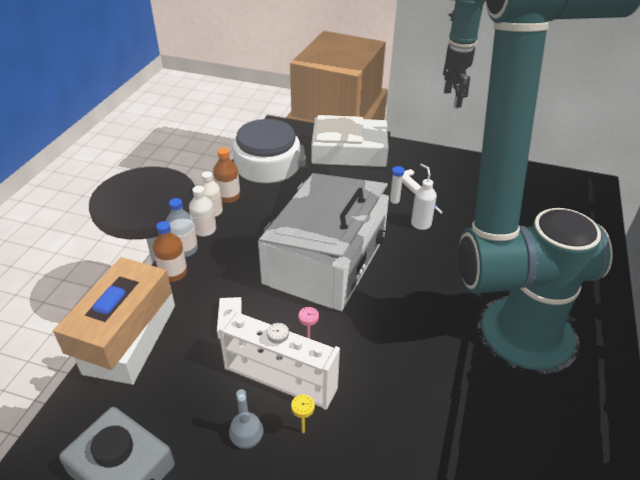

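The scene view shows the bath (300,240) with its handle at (298,191). In or beside the rack there are three dial-shaped things. The white dial is in the rack at scene (450,201), side (278,332). The pink one at (401,216) and the yellow one at (470,187) stand outside the rack. The white one fits the description. I'll confirm it in a crop and measure.

```bash
python3 - <<'E'
from h import *
np.set_printoptions(precision=4,suppress=True)
a=cam("scene");b=cam("side");A=pts(a);B=pts(b)
i1=cv2.resize(a["color"][160:290,370:520],(400,347));i2=cv2.resize(b["color"][290:420,200:350],(400,347))
cv2.imwrite("pics/c1.png",np.hstack([i1,i2])[...,::-1])
for n,c,P in(("scene",a,A),("side",b,B)):
    z=P[...,2];ok=c["depth"]>0;hsv=cv2.cvtColor(c["color"],cv2.COLOR_RGB2HSV)
    box=ok&(abs(P[...,0]-.7)<.35)&(abs(P[...,1])<.5)
    # lid/bath top
    m=box&(z>.147)&(z<.165)&(abs(P[...,1])<.25)
    m=cv2.morphologyEx(m.astype('u1'),cv2.MORPH_OPEN,np.ones((5,5)))
    k,l,s,ce=cv2.connectedComponentsWithStats(m)
    for i in range(1,k):
        if s[i,4]>150:
            q=P[l==i];r=cv2.minAreaRect((q[:,:2]*1000).astype('f4'));print(n,"top",s[i],r,np.median(q[:,2]),q.max(0),q.min(0))
    m=box&(z>.18)&(z<.215)&(hsv[...,2]<70)&(P[...,0]>.35)
    k,l,s,ce=cv2.connectedComponentsWithStats(m.astype('u1'))
    for i in range(1,k):
        if s[i,4]>20:
            q=P[l==i];print(n,"dark",s[i],q.mean(0),np.percentile(q,[3,97],axis=0).ravel(), cv2.minAreaRect((q[:,:2]*1000).astype('f4')))
    # objects above 0.125 at y>0.1
    m=ok&(z>.12)&(z<.2)&(P[...,1]>.12)&(P[...,1]<.6)&(P[...,0]<.9)&(P[...,0]>.3)
    k,l,s,ce=cv2.connectedComponentsWithStats(m.astype('u1'))
    for i in range(1,k):
        if s[i,4]>20:
            q=P[l==i];print(n,"hi",s[i],q.mean(0),np.percentile(q,[2,98],axis=0).ravel())
E
```

```text
scene top [ 236  243  132   30 2102] ((610.4822998046875, -92.18081665039062), (297.3764343261719, 57.50088882446289), 83.9422836303711) 0.15779897550599586 [0.651  0.0578 0.165 ] [ 0.5668 -0.2418  0.147 ]
scene top [405 343  16  16 211] ((879.9724731445312, 80.0478515625), (29.898767471313477, 30.18860626220703), 71.37126159667969) 0.15854734302483187 [0.8959 0.0954 0.1639] [0.8652 0.0649 0.1471]
scene top [363 358  16  17 224] ((895.27587890625, -9.67695426940918), (30.31814956665039, 31.32342529296875), 62.21613311767578) 0.1587728280856252 [0.9111 0.0054 0.1635] [ 0.879  -0.0251  0.148 ]
scene dark [318 191   6   9  39] [ 0.4673 -0.0198  0.1972] [ 0.4632 -0.025   0.1852  0.471  -0.0133  0.2147] ((467.015625, -20.217981338500977), (12.40209674835205, 9.835137367248535), 70.63246154785156)
scene dark [272 194   6   8  36] [ 0.4539 -0.1281  0.1973] [ 0.4446 -0.1334  0.1849  0.4575 -0.122   0.2129] ((451.7156066894531, -129.0074462890625), (12.557920455932617, 13.586824417114258), 73.63023376464844)
scene hi [ 425  172   47   78 1792] [0.5182 0.2934 0.1358] [0.3904 0.2595 0.1238 0.62
[... 1046 characters left out ...]
 11  40] [ 0.4456 -0.1236  0.1977] [ 0.4397 -0.1281  0.1875  0.4516 -0.1191  0.214 ] ((446.59283447265625, -124.8160400390625), (12.674797058105469, 13.720318794250488), 54.2239990234375)
side dark [340 218   7  11  48] [ 0.4598 -0.015   0.1989] [ 0.4529 -0.0198  0.1867  0.4659 -0.0108  0.2121] ((460.4066467285156, -14.901948928833008), (10.099196434020996, 15.075559616088867), 71.22476196289062)
side hi [  65  259  104   98 4782] [0.8447 0.3286 0.1488] [0.803  0.2058 0.1229 0.8978 0.4299 0.1666]
side hi [ 219  309  121   67 3104] [0.4987 0.3022 0.1375] [0.3846 0.262  0.1263 0.6204 0.3361 0.162 ]
side hi [237 389  10  18 146] [0.5187 0.4476 0.1415] [0.5121 0.438  0.121  0.5274 0.4536 0.1524]
```

View pics/c1.png

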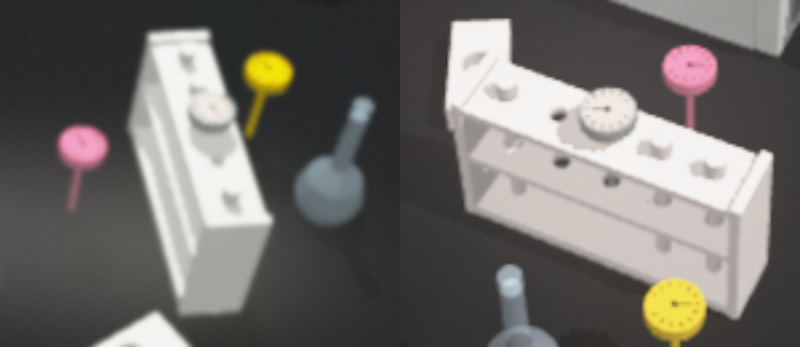

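The crop confirms it: the white dial sits on the rack's middle hole, and the pink and yellow ones stand loose beside the rack. Next I'll measure the lid plane, handle bar, dial centre and bath yaw.

```bash
python3 - <<'E'
from h import *
np.set_printoptions(precision=4,suppress=True)
a=cam("scene");b=cam("side")
for n,c in(("scene",a),("side",b)):
    P=pts(c);z=P[...,2];ok=c["depth"]>0;hsv=cv2.cvtColor(c["color"],cv2.COLOR_RGB2HSV)
    reg=ok&(P[...,0]>.38)&(P[...,0]<.66)&(P[...,1]>-.27)&(P[...,1]<.09)
    m=reg&(z>.15)&(hsv[...,2]>80)
    q=P[m]
    for _ in range(5):
        A=np.c_[q[:,:2],np.ones(len(q))];s=np.linalg.lstsq(A,q[:,2],rcond=None)[0];q=q[abs(A@s-q[:,2])<.004]
    g=-s[:2];print(n,"lid",len(q),s,"tilt",np.arctan(np.hypot(*g)),"dir",np.degrees(np.arctan2(g[1],g[0])),cv2.minAreaRect((q[:,:2]*1000).astype('f4')))
    pred=P[...,0]*s[0]+P[...,1]*s[1]+s[2]
    m=reg&(z-pred>.022)&(z-pred<.06);q=P[m];v=hsv[...,2][m]
    d=q[:,:2]@(-g/np.hypot(*g));r=cv2.minAreaRect((q[:,:2]*1000).astype('f4'))
    print("bar",m.sum(),q.mean(0),r,"offset from lid",np.median(z[m]-pred[m]),np.percentile(q[:,2],[5,50,95]))
    # dial
    m=ok&(abs(P[...,0]-.5)<.14)&(P[...,1]>.24)&(P[...,1]<.35)&(z>.153)&(z<.168)
    m=cv2.morphologyEx(m.astype('u1'),cv2.MORPH_OPEN,np.ones((3,3)));k,l,st,ce=cv2.connectedComponentsWithStats(m);i=1+st[1:,4].argmax()
    mm=(l==i).astype('u1');cn=max(cv2.findContours(mm,0,2)[0],key=cv2.contourArea)
    r=cv2.fitEllipse(cn);print("dial",st[i],r,plane(c,*r[0],.159),P[l==i].mean(0))
    # rack top
    m=ok&(abs(P[...,0]-.5)<.16)&(P[...,1]>.22)&(P[...,1]<.37)&(z>.126)&(z<.143);q=P[m]
    print("rack",cv2.minAreaRect((q[:,:2]*1000).astype('f4')),np.median(q[:,2]))
E
```

```text
scene lid 8388 [-0.1576  0.0195  0.2579] tilt 0.15745590423981065 dir -7.055951849450518 ((530.8384399414062, -82.09983825683594), (295.9750671386719, 225.4855499267578), 82.98477935791016)
bar 285 [ 0.4622 -0.0739  0.2201] ((461.2306213378906, -73.63481140136719), (120.87035369873047, 16.176616668701172), 83.97280883789062) offset from lid 0.03749956257076281 [0.2106 0.2211 0.2253]
dial [440 194  18  14 196] ((449.1117858886719, 200.38763427734375), (12.631226539611816, 18.172258377075195), 101.43061828613281) [0.5091 0.2965 0.159 ] [0.5082 0.2965 0.1582]
rack ((506.43951416015625, 297.5321350097656), (60.57441329956055, 251.5200958251953), 82.85327911376953) 0.13166372801445203
side lid 2363 [-0.1214  0.0026  0.2383] tilt 0.12082038692005091 dir -1.2220907081265768 ((519.9600830078125, -84.04386901855469), (311.113525390625, 206.97410583496094), 79.64016723632812)
bar 216 [ 0.4557 -0.0642  0.2219] ((455.9460754394531, -72.86441040039062), (122.44336700439453, 15.085431098937988), 83.67257690429688) offset from lid 0.040681360851436005 [0.2075 0.2233 0.2282]
dial [267 323  22  18 332] ((278.0069580078125, 331.635009765625), (18.632043838500977, 21.87934112548828), 79.14866638183594) [0.5034 0.2984 0.159 ] [0.5033 0.2992 0.1602]
rack ((503.98760986328125, 296.64678955078125), (62.074398040771484, 245.17018127441406), 83.10970306396484) 0.13349124094441145
```

Emit:
{"name": "drive_tool", "arguments": {
  "claw": [85,85,85,85,85,85,85,85],
  "slide": [
    [0,0,0.08],
    [0.1,0.1,0.1],
    [0.315,0.6,0.1],
    [0.315,0.6,0.1],
    [0.315,0.6,0.1],
    [0.315,0.6,0.1],
    [0.315,0.6,0.1],
    [0.315,0.6,0.1]
  ],
  "yaw": [0.1,0.2,0.314,0.314,0.314,0.314,0.314,0.314]
}}

```text
time: 0.97
tool_pos: [0.4373, -0.3473, 0.4541]
tcp_rot: [2.347, 2.088, 0.0]
wrist_force: [1.4, -0.5, 0.9]
width: 0.995
grip_force: 0.0
```

```bash
python3 -c "
from h import *
s=bot.read_state();print(s['time'],s['tool_pos'],s['tcp_rot'],s['q'],s['wrist_force'])"
```

```text
0.9667 [ 0.43731782 -0.34730156  0.45414881] [2.34701763e+00 2.08767402e+00 2.57508058e-04] [-7.15807591e-01  1.56504892e-02  1.79394778e+00  1.10293519e-04
  1.33154253e+00 -5.99005483e-01] [ 1.4307319  -0.50288348  0.89832265]
```

Emit:
{"name": "drive_tool", "arguments": {
  "claw": [85,85,85,85,85,85,85,85],
  "slide": [
    [0.04,0.52,0],
    [0.04,0.52,0],
    [0.04,0.52,0],
    [0.04,0.52,0],
    [0.04,0.52,0],
    [0.04,0.52,0],
    [0.04,0.52,0],
    [0.04,0.52,0]
  ],
  "yaw": [0,0,0,0,0,0,0,0]
}}

```text
time: 1.63
tool_pos: [0.4569, -0.0866, 0.4543]
tcp_rot: [2.348, 2.087, 0.001]
wrist_force: [-0.4, -0.2, 0.3]
width: 0.996
grip_force: 0.0
```

Emit:
{"name": "drive_tool", "arguments": {
  "claw": [85,85],
  "slide": [
    [0,0,0],
    [0,0,0]
  ],
  "yaw": [0,0]
}}

```text
time: 1.8
tool_pos: [0.457, -0.0901, 0.4541]
tcp_rot: [2.353, 2.08, -0.001]
wrist_force: [0.2, -1.1, 0.0]
width: 0.996
grip_force: 0.0
```

Emit:
{"name": "drive_tool", "arguments": {
  "claw": [85,85,85,85,85,85],
  "slide": [
    [0.004,0.034,-0.05],
    [0.004,0.034,-0.1],
    [0.004,0.034,-0.13],
    [0.004,0.034,-0.156],
    [0.004,0.034,-0.156],
    [0.004,0.034,-0.156]
  ],
  "yaw": [0,0,0,0,0,0]
}}

```text
time: 2.3
tool_pos: [0.4587, -0.0736, 0.3753]
tcp_rot: [-2.355, -2.077, 0.002]
wrist_force: [0.3, 0.6, 0.1]
width: 0.995
grip_force: 0.0
```

Emit:
{"name": "drive_tool", "arguments": {
  "claw": [0,0,0,0,0,0,0,0],
  "slide": [
    [0,0,0],
    [0,0,0],
    [0,0,0],
    [0,0,0],
    [0,0,0],
    [0,0,0],
    [0,0,0],
    [0,0,0]
  ],
  "yaw": [0,0,0,0,0,0,0,0],
  "newtons": 40
}}

```text
time: 2.97
tool_pos: [0.4595, -0.0722, 0.3764]
tcp_rot: [2.352, 2.08, 0.002]
wrist_force: [3.4, -0.9, 0.5]
width: 0.122
grip_force: 38.9
```

Emit:
{"name": "drive_tool", "arguments": {
  "claw": [0,0,0,0,0,0,0,0],
  "slide": [
    [0.011,-0.001,0.025],
    [0.023,-0.003,0.047],
    [0.0375,-0.005,0.07],
    [0.054,-0.007,0.091],
    [0.0715,-0.009,0.112],
    [0.091,-0.011,0.131],
    [0.1115,-0.014,0.149],
    [0.1335,-0.016,0.164]
  ],
  "yaw": [0,0,0,0,0,0,0,0]
}}

```text
time: 3.63
tool_pos: [0.5223, -0.0799, 0.4571]
tcp_rot: [-2.344, -2.073, 0.018]
wrist_force: [-18.9, 0.3, 9.6]
width: 0.118
grip_force: 39.8
```

Emit:
{"name": "drive_tool", "arguments": {
  "claw": [0,0,0,0,0,0,0,0],
  "slide": [
    [0.023,-0.003,0.0145],
    [0.047,-0.006,0.027],
    [0.072,-0.009,0.0375],
    [0.0975,-0.012,0.046],
    [0.124,-0.015,0.053],
    [0.15,-0.0185,0.058],
    [0.15,-0.0185,0.058],
    [0.15,-0.0185,0.058]
  ],
  "yaw": [0,0,0,0,0,0,0,0]
}}

```text
time: 4.3
tool_pos: [0.6011, -0.0896, 0.49]
tcp_rot: [2.352, 2.08, 0.001]
wrist_force: [-0.8, -1.0, 9.4]
width: 0.121
grip_force: 42.3
```

```bash
python3 - <<'E'
from h import *
b=cam("side");a=cam("scene")
cv2.imwrite("pics/l1.png",np.hstack([cv2.resize(b["color"][90:330,220:460],(400,400)),cv2.resize(a["color"][90:330,200:440],(400,400))])[...,::-1])
print(bot.read_state())
E
```

```text
{'time': 4.4, 'q': array([-1.88805022e-01,  9.54238855e-02,  1.64529496e+00, -5.03719318e-04,
        1.39811628e+00, -6.63015033e-02]), 'joint_vel': array([ 0.000411  , -0.00272698,  0.00327144, -0.00020455, -0.00524251,
       -0.00039914]), 'joint_torque': array([ 3.85211566e-01, -3.82154202e+01, -3.37566125e+01,  2.24787360e-01,
       -4.14673202e-01, -5.41998132e-03]), 'tool_pos': array([ 0.6009413 , -0.08956599,  0.49004374]), 'tcp_rot': array([2.35130612e+00, 2.07974732e+00, 2.02978636e-03]), 'wrist_force': array([-0.65822583, -0.6187671 ,  8.84587903]), 'torque': array([-0.08149983,  0.28239368, -0.0156507 ]), 'grip_force': 42.27104365825653, 'width': 0.12013001109599857}
```

View pics/l1.png

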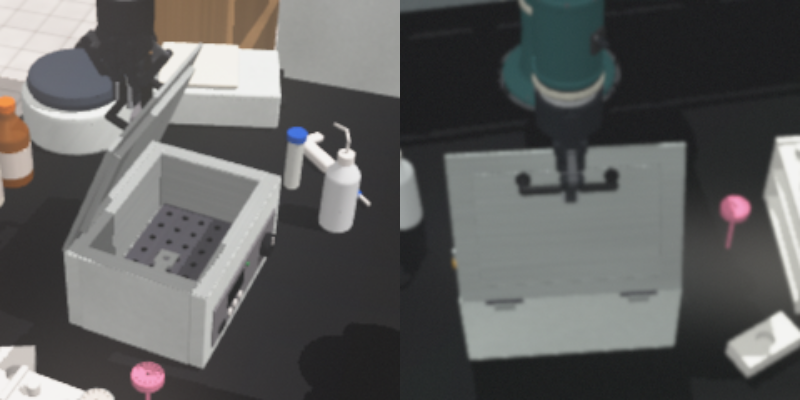

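Emit:
{"name": "drive_tool", "arguments": {
  "claw": [32,32,32,32,32,32,32,32],
  "slide": [
    [0,0,0],
    [0,0,0],
    [0,0,0.06],
    [0,0,0.15],
    [-0.1,0.012,0.15],
    [-0.178,0.022,0.15],
    [-0.178,0.022,0.15],
    [-0.178,0.022,0.15]
  ],
  "yaw": [0,0,0,0,0,0,0,0]
}}

```text
time: 5.07
tool_pos: [0.5096, -0.078, 0.5622]
tcp_rot: [-2.353, -2.081, 0.0]
wrist_force: [0.3, -0.6, -0.3]
width: 0.374
grip_force: 0.0
```

Emit:
{"name": "drive_tool", "arguments": {
  "claw": [0,0,0,0,0,0],
  "slide": [
    [0,0,0],
    [0,0,-0.06],
    [0,0,-0.12],
    [0,0,-0.175],
    [0,0,-0.175],
    [0,0,-0.175]
  ],
  "yaw": [0,0,0,0,0,0]
}}

```text
time: 5.57
tool_pos: [0.5122, -0.0785, 0.4722]
tcp_rot: [-2.35, -2.078, 0.005]
wrist_force: [-0.4, -1.0, 0.2]
width: -0.002
grip_force: 0.0
```

Emit:
{"name": "drive_tool", "arguments": {
  "claw": [0,0,0,0,0,0,0,0],
  "slide": [
    [0.02,-0.0025,0],
    [0.04,-0.005,0],
    [0.06,-0.0075,0],
    [0.08,-0.01,0],
    [0.1,-0.0125,0],
    [0.12,-0.015,0],
    [0.14,-0.017,0],
    [0.16,-0.02,0]
  ],
  "yaw": [0,0,0,0,0,0,0,0]
}}

```text
time: 6.23
tool_pos: [0.5939, -0.0886, 0.4815]
tcp_rot: [2.348, 2.076, 0.01]
wrist_force: [-2.6, 1.9, 6.2]
width: 0.001
grip_force: 0.0
```

Emit:
{"name": "drive_tool", "arguments": {
  "claw": [0,0,0,0,0,0,0],
  "slide": [
    [0.012,-0.0015,0],
    [0.024,-0.003,0],
    [0.036,-0.0045,0],
    [0.048,-0.006,0],
    [0.06,-0.0075,0],
    [0.07,-0.009,0],
    [0.08,-0.01,0]
  ],
  "yaw": [0,0,0,0,0,0,0]
}}

```text
time: 6.82
tool_pos: [0.6326, -0.0936, 0.4756]
tcp_rot: [2.352, 2.08, 0.002]
wrist_force: [-2.8, -0.5, 3.6]
width: -0.002
grip_force: 0.0
```

Emit:
{"name": "drive_tool", "arguments": {
  "claw": [0,0,0,0],
  "slide": [
    [0.006,-0.0007,0],
    [0.012,-0.0015,0],
    [0.018,-0.002,0],
    [0.024,-0.003,0]
  ],
  "yaw": [0,0,0,0]
}}

```text
time: 7.15
tool_pos: [0.6436, -0.095, 0.4734]
tcp_rot: [-2.352, -2.08, 0.003]
wrist_force: [-3.1, 0.6, 0.7]
width: -0.002
grip_force: 0.0
```

Emit:
{"name": "drive_tool", "arguments": {
  "claw": [0,0,0],
  "slide": [
    [0.005,-0.0006,0],
    [0.01,-0.0012,0],
    [0.01,-0.0012,0]
  ],
  "yaw": [0,0,0]
}}

```text
time: 7.4
tool_pos: [0.6468, -0.0954, 0.4736]
tcp_rot: [-2.348, -2.077, 0.009]
wrist_force: [-14.2, 1.4, 4.8]
width: -0.001
grip_force: 0.0
```

Emit:
{"name": "drive_tool", "arguments": {
  "claw": [0,0,0],
  "slide": [
    [0.004,-0.0005,0],
    [0.004,-0.0005,0],
    [0.004,-0.0005,0]
  ],
  "yaw": [0,0,0]
}}

```text
time: 7.65
tool_pos: [0.6475, -0.0955, 0.4738]
tcp_rot: [-2.347, -2.075, 0.013]
wrist_force: [-21.1, 2.4, 7.8]
width: -0.004
grip_force: 0.0
```

Emit:
{"name": "drive_tool", "arguments": {
  "claw": [0,0,0,0,0,0,0,0],
  "slide": [
    [-0.02,0.0025,0],
    [-0.08,0.01,0],
    [-0.16,0.02,0.05],
    [-0.2,0.1,0.1],
    [-0.2,0.15,0.1],
    [-0.2,0.15,0.1],
    [-0.2,0.15,0.1],
    [-0.2,0.15,0.1]
  ],
  "yaw": [0,0,0,0,0,0,0,0]
}}

```text
time: 8.32
tool_pos: [0.5509, -0.0208, 0.524]
tcp_rot: [2.352, 2.082, -0.0]
wrist_force: [-0.1, -0.7, 0.5]
width: 0.0
grip_force: 0.0
```

```bash
python3 - <<'E'
from h import *
np.set_printoptions(precision=4,suppress=True)
s=bot.read_state();print(s['tool_pos'])
w=cam("wrist");b=cam("side");a=cam("scene");np.savez("f.npz",w=w,b=b,a=a)
print(w["mtx"],w["eye"],w["rotation"])
cv2.imwrite("pics/w1.png",np.hstack([cv2.resize(b["color"][160:310,240:400],(384,360)),cv2.resize(w["color"],(400,360))])[...,::-1])
# lid angle: scene sees the upper (far) face; depth points above the rim
P=pts(a);ax=np.array([.9925,-.122]);t=(P[...,:2]-[.6265,-.0935])@ax;l=(P[...,:2]-[.6265,-.0935])@[.122,.9925]
m=(a["depth"]>0)&(abs(t)<.12)&(abs(l)<.14)&(P[...,2]>.17)&(P[...,2]<.36)
q=np.c_[t[m],P[...,2][m]]
for _ in range(6):
    k=np.polyfit(q[:,1],q[:,0],1);q=q[abs(np.polyval(k,q[:,1])-q[:,0])<.004]
print(len(q),k,"theta",np.pi/2+np.arctan(k[0]),"t at .15",np.polyval(k,.15))
E
```

```text
[ 0.5509 -0.0208  0.524 ]
[[371.6483   0.     318.5126]
 [  0.     371.6483 239.7436]
 [  0.       0.       1.    ]] [0.559  0.0541 0.4928] [[ 0.9926  0.1162  0.0358]
 [-0.1216  0.9461  0.3002]
 [ 0.001  -0.3024  0.9532]]
4013 [ 0.2592 -0.0288] theta 1.8244495800463385 t at .15 0.010115924515268753
```

View pics/w1.png

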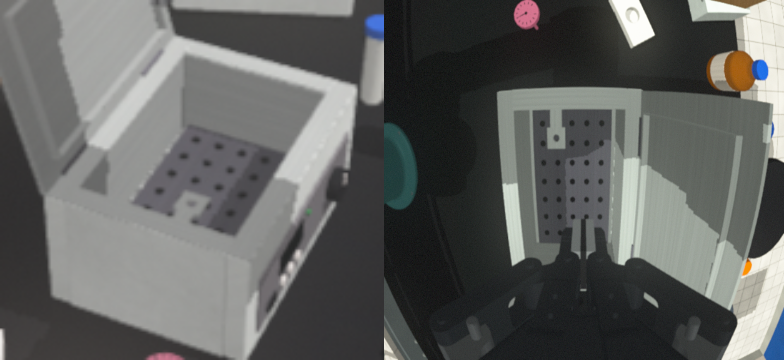

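The lid reads about 1.82 rad, resting at its stop. The clip plate shows near wrist pixel (275,183) and side pixel (320,245). I'll locate the eyelet by ray casting.

```bash
cat >> h.py <<'E'
def wray(c,u,v):
    K=c["mtx"];x=(u-K[0,2])/K[0,0];y=(v-K[1,2])/K[1,1];t=np.hypot(x,y);s=np.sin(t)/t
    return c["rotation"]@np.array([x*s,-y*s,-np.cos(t)])
def wplane(c,u,v,z):
    r=wray(c,u,v);e=np.array(c["eye"]);return e+r*(z-e[2])/r[2]
E
python3 - <<'E'
from h import *
np.set_printoptions(precision=4,suppress=True)
f=np.load("f.npz",allow_pickle=True);w=f["w"].item();b=f["b"].item()
g=cv2.cvtColor(w["color"],cv2.COLOR_RGB2GRAY)
cr=g[163:204,252:300];
K=8;im=np.hstack([cv2.resize(cr,None,fx=K,fy=K,interpolation=cv2.INTER_CUBIC),cv2.resize(cv2.cvtColor(b["color"],cv2.COLOR_RGB2GRAY)[225:266,296:344],None,fx=K,fy=K,interpolation=cv2.INTER_CUBIC)])
cv2.imwrite("pics/e1.png",im)
e=np.array(w["eye"])
print(w["depth"][176:192:3,265:288:3])
# bright plate mask
for n,c,G,u0,v0,u1,v1,pl in(("w",w,g,252,163,300,204,wplane),("s",b,cv2.cvtColor(b["color"],cv2.COLOR_RGB2GRAY),296,225,344,266,plane)):
    sub=G[v0:v1,u0:u1];t,m=cv2.threshold(sub,0,255,cv2.THRESH_OTSU)
    hole=None
    k,l,s,ce=cv2.connectedComponentsWithStats(m);
    for i in range(1,k):
        if s[i,4]>30: print(n,"bright",t,s[i],ce[i]+[u0,v0])
    k,l,s,ce=cv2.connectedComponentsWithStats(255-m)
    for i in range(1,k):
        if 3<s[i,4]<150: p=ce[i]+[u0,v0];print(n,"dark",s[i],p,pl(c,*p,.138))
E
```

```text
[[0.3525 0.3537 0.353  0.3539 0.3533 0.352  0.3523 0.3535]
 [0.353  0.3542 0.3551 0.3538 0.354  0.3545 0.3533 0.3535]
 [0.3555 0.3547 0.3556 0.437  0.4376 0.354  0.3542 0.3542]
 [0.356  0.3553 0.3568 0.4392 0.4384 0.3566 0.3564 0.3544]
 [0.3571 0.3563 0.357  0.3603 0.4381 0.3564 0.3566 0.357 ]
 [0.3571 0.358  0.3571 0.3577 0.3566 0.357  0.358  0.359 ]]
w bright 107.0 [  9   0  29  36 905] [275.0177 181.1414]
w dark [19 17  9  9 64] [275.3438 183.7656] [0.5112 0.0038 0.138 ]
s bright 120.0 [  0   0  13  18 120] [299.9333 230.5333]
s bright 120.0 [  0  14  48  27 781] [316.3905 256.0474]
s dark [22 19  3  2  5] [319.2 244.4] [0.5101 0.005  0.138 ]
```

View pics/e1.png

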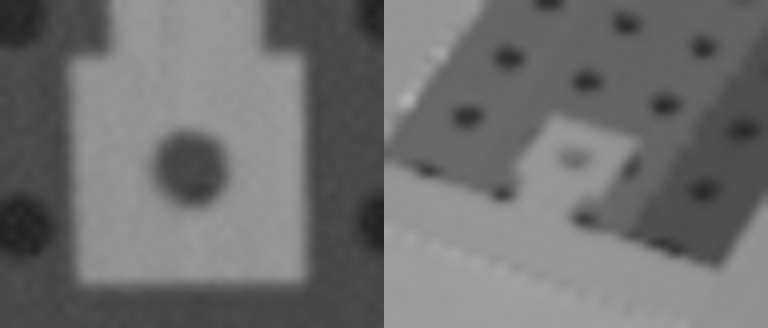

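Emit:
{"name": "drive_tool", "arguments": {
  "claw": [60,60,60,60,60,60,60,60],
  "slide": [
    [-0.09,0.636,-0.04],
    [-0.09,0.636,-0.04],
    [-0.09,0.636,-0.04],
    [-0.09,0.636,-0.04],
    [-0.09,0.636,-0.04],
    [-0.09,0.636,-0.04],
    [-0.09,0.636,-0.04],
    [-0.09,0.636,-0.04]
  ],
  "yaw": [0.5,0.5,0.5,0.5,0.5,0.5,0.5,0.5]
}}

```text
time: 9.13
tool_pos: [0.5056, 0.2996, 0.5031]
tcp_rot: [-1.058, -2.957, 0.001]
wrist_force: [0.5, 0.0, 0.5]
width: 0.703
grip_force: 0.0
```

```bash
python3 - <<'E'
from h import *
np.set_printoptions(precision=4,suppress=True)
f=np.load("f.npz",allow_pickle=True)
for n in "ab":
    c=f[n].item();P=pts(c);h=cv2.cvtColor(c["color"],cv2.COLOR_RGB2HSV)
    for nm,lo,hi in(("pink",150,179),("yellow",22,35)):
        m=(h[...,0]>=lo)&(h[...,0]<=hi)&(h[...,1]>70)&(h[...,2]>110)&(c["depth"]>0)&(abs(P[...,1]-.3)<.25)&(P[...,0]<.75)
        q=P[m];print(n,nm,len(q),np.percentile(q,[5,50,95],axis=0).ravel())
E
```

```text
a pink 271 [ 0.4215  0.1713 -0.0002  0.4803  0.1892  0.0985  0.4992  0.2089  0.1041]
a yellow 276 [ 0.3171  0.3851 -0.002   0.4191  0.4042  0.0974  0.4382  0.4707  0.1038]
b pink 351 [0.4577 0.1418 0.0022 0.4761 0.1911 0.1014 0.4954 0.209  0.1062]
b yellow 512 [0.398  0.3728 0.0028 0.4162 0.4053 0.1016 0.4358 0.4236 0.1052]
```

Emit:
{"name": "drive_tool", "arguments": {
  "claw": [60,60,60,60,60,60],
  "slide": [
    [0,0,-0.06],
    [0,0,-0.12],
    [0,0,-0.16],
    [0,0,-0.16],
    [0,0,-0.16],
    [0,0,-0.16]
  ],
  "yaw": [0.18,0.18,0.18,0.18,0.18,0.18]
}}

```text
time: 9.63
tool_pos: [0.5063, 0.2966, 0.4224]
tcp_rot: [-0.2, -3.133, 0.003]
wrist_force: [0.3, -0.1, 0.3]
width: 0.705
grip_force: 0.0
```

```bash
python3 - <<'E'
from h import *
np.set_printoptions(precision=4,suppress=True)
w=cam("wrist");s=bot.read_state();print(s['tool_pos'],s['tcp_rot'],w["eye"],w["rotation"][:,2])
np.savez("g.npz",w=w)
save(w,"w2.png")
E
```

```text
[0.5064 0.2967 0.4233] [-0.2048 -3.1334  0.0017] [0.4282 0.3044 0.3916] [-0.298   0.0396  0.9537]
```

View pics/w2.png

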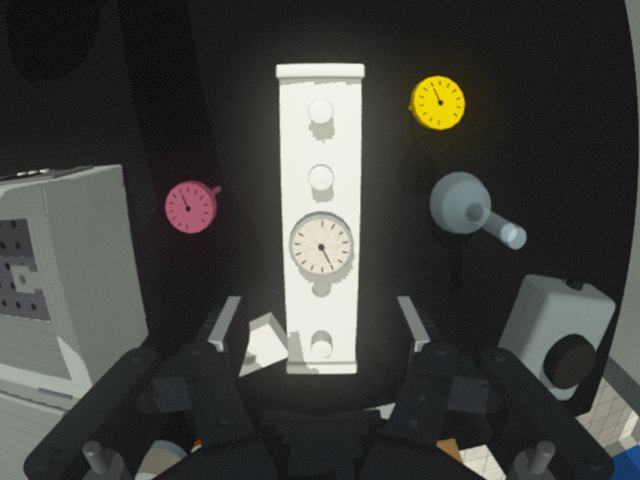

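The white dial is at (321,245), between the fingers. Pink at (190,207) and yellow at (438,103) are off the rack.

```bash
python3 - <<'E'
from h import *
np.set_printoptions(precision=4,suppress=True)
w=np.load("g.npz",allow_pickle=True)["w"].item()
d=w["depth"];print(d[240:252:4,300:345:8])
v,u=np.mgrid[:480,:640]
R=np.array([[wplane(w,x,y,.159) for x in range(280,365)] for y in range(205,290)])
sub=d[205:290,280:365]
# height of each depth point
H=np.array([[ (lambda r: (w["eye"]+r*(d[y,x]/(-(w["rotation"].T@r)[2])))[2])(wray(w,x,y)) for x in range(280,365)] for y in range(205,290)])
m=((H>.152)&(H<.168)).astype('u1');k,l,s,ce=cv2.connectedComponentsWithStats(m);i=1+s[1:,4].argmax()
cn=max(cv2.findContours((l==i).astype('u1'),0,2)[0],key=cv2.contourArea);e=cv2.fitEllipse(cn);p=np.array(e[0])+[280,205]
print(s[i],p,e,np.median(H[l==i]),wplane(w,*p,.159))
E
```

```text
[[0.2449 0.2433 0.2431 0.2429 0.2436 0.243 ]
 [0.2442 0.2451 0.2451 0.2451 0.2439 0.2439]
 [0.246  0.2446 0.2453 0.2442 0.2445 0.246 ]]
[   9    7   66   65 3273] [320.8843 244.1608] ((40.88425064086914, 39.16081237792969), (63.38236618041992, 64.5493392944336), 78.34871673583984) 0.15900528767298533 [0.5041 0.2959 0.159 ]
```

Emit:
{"name": "drive_tool", "arguments": {
  "claw": [70,70,70,70,70,70,70],
  "slide": [
    [-0.002,0,-0.06],
    [-0.002,0,-0.12],
    [-0.002,0,-0.17],
    [-0.002,0,-0.21],
    [-0.002,0,-0.226],
    [-0.002,0,-0.226],
    [-0.002,0,-0.226]
  ],
  "yaw": [0,0,0,0,0,0,0]
}}

```text
time: 10.27
tool_pos: [0.5052, 0.2971, 0.3119]
tcp_rot: [0.203, 3.135, 0.0]
wrist_force: [-0.0, 0.3, 0.7]
width: 0.817
grip_force: 0.0
```

Emit:
{"name": "drive_tool", "arguments": {
  "claw": [20,20,20,20,20,20,20,20],
  "slide": [
    [0,0,0],
    [0,0,0],
    [0,0,0],
    [0,0,0],
    [0,0,0],
    [0,0,0],
    [0,0,0],
    [0,0,0]
  ],
  "yaw": [0,0,0,0,0,0,0,0],
  "newtons": 30
}}

```text
time: 10.93
tool_pos: [0.5055, 0.2976, 0.3138]
tcp_rot: [0.2, 3.132, 0.003]
wrist_force: [-0.0, 0.0, 5.9]
width: 0.504
grip_force: 30.3
```

Emit:
{"name": "drive_tool", "arguments": {
  "claw": [20,20,20,20,20,20,20,20],
  "slide": [
    [0,0,0.03],
    [0,0,0.07],
    [0,0,0.13],
    [0,0,0.19],
    [0,0,0.25],
    [0,0,0.3],
    [0,0,0.3],
    [0,0,0.3]
  ],
  "yaw": [0,0,0,0,0,0,0,0]
}}

```text
time: 11.6
tool_pos: [0.505, 0.2974, 0.4639]
tcp_rot: [0.2, 3.131, 0.004]
wrist_force: [-0.1, -0.0, -1.9]
width: 0.501
grip_force: 30.7
```

```bash
python3 - <<'E'
from h import *
s=bot.read_state();print(s['tool_pos'],s['wrist_force'],s['width'])
w=cam("wrist");b=cam("side");a=cam("scene");np.savez("f2.npz",w=w,a=a,b=b)
def crop(c,u,v,r,o): return cv2.resize(c["color"][v-r:v+r,u-r:u+r],(o,o),interpolation=cv2.INTER_CUBIC)
def pix(c,p):
    q=c["rotation"].T@(np.array(p)-c["eye"]);K=c["mtx"];return int(K[0,2]-K[0,0]*q[0]/q[2]),int(K[1,2]+K[1,1]*q[1]/q[2])
t=s['tool_pos']-[0,0,.19]
pa=pix(a,t);pb=pix(b,t);print(pa,pb)
cv2.imwrite("pics/t1.png",np.hstack([crop(a,*pa,50,400),crop(b,*pb,60,400)])[...,::-1])
E
```

```text
[0.50496486 0.29739319 0.46394097] [-0.07845499 -0.00400574 -1.91782407] 0.5014393317566823
(458, 165) (275, 291)
```

View pics/t1.png

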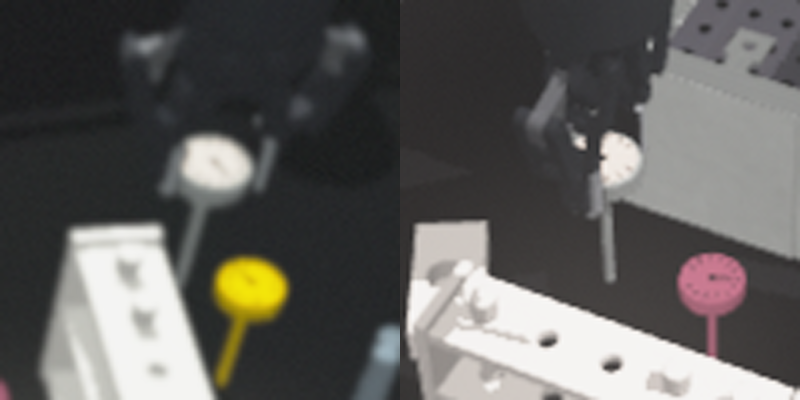

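Emit:
{"name": "drive_tool", "arguments": {
  "claw": [20,20,20,20,20,20,20,20],
  "slide": [
    [0.012,-0.07,0],
    [0.012,-0.14,0],
    [0.012,-0.21,0],
    [0.012,-0.28,0],
    [0.012,-0.35,0],
    [0.012,-0.42,0],
    [0.012,-0.49,0],
    [0.012,-0.54,0]
  ],
  "yaw": [-0.5,-0.5,-0.5,-0.5,-0.5,-0.5,-0.5,-0.5]
}}

```text
time: 12.42
tool_pos: [0.5099, 0.0247, 0.4592]
tcp_rot: [-1.687, -2.647, 0.005]
wrist_force: [0.2, 0.7, -0.8]
width: 0.499
grip_force: 30.9
```

Emit:
{"name": "drive_tool", "arguments": {
  "claw": [20,20,20,20,20,20,20,20],
  "slide": [
    [0,-0.02,0],
    [0,-0.046,0],
    [0,-0.046,0],
    [0,-0.046,0],
    [0,-0.046,0],
    [0,-0.046,0],
    [0,-0.046,0],
    [0,-0.046,0]
  ],
  "yaw": [-0.18,-0.18,-0.18,-0.18,-0.18,-0.18,-0.18,-0.18]
}}

```text
time: 13.08
tool_pos: [0.5105, 0.0043, 0.4603]
tcp_rot: [-2.35, -2.083, 0.002]
wrist_force: [-0.5, -0.4, -0.2]
width: 0.5
grip_force: 30.8
```

```bash
cat > stem.py <<'E'
from h import *
np.set_printoptions(precision=4,suppress=True)
def allrays(c,fish):
    v,u=np.mgrid[:480,:640].astype(float);K=c["mtx"];x=(u-K[0,2])/K[0,0];y=(v-K[1,2])/K[1,1]
    if fish:
        t=np.hypot(x,y)+1e-9;s=np.sin(t)/t;r=np.stack([x*s,-y*s,-np.cos(t)],-1)
    else: r=np.stack([x,-y,-np.ones_like(x)],-1)
    return r
def stem(c,fish,tcp,zlo,zhi,rad=.012):
    r=allrays(c,fish);P=(r*(c["depth"]/-r[...,2])[...,None])@c["rotation"].T+c["eye"]
    m=(c["depth"]>0)&(np.hypot(P[...,0]-tcp[0],P[...,1]-tcp[1])<rad)&(P[...,2]>zlo)&(P[...,2]<zhi)
    d=r[m]@c["rotation"].T;d/=np.linalg.norm(d,axis=1)[:,None]
    n=np.linalg.svd(d)[2][2]; return n,np.array(c["eye"]),m,P[m]
if __name__=="__main__":
    s=bot.read_state();t=s["tool_pos"];print(t)
    C={n:cam(n) for n in("wrist","side","scene")};np.savez("f3.npz",**C)
    nut=t[2]-.180;E=[]
    for n,c in C.items():
        N,e,m,q=stem(c,n=="wrist",t,nut-.068,nut-.01)
        v,u=np.nonzero(m);print(n,m.sum(),"px",u.min() if len(u) else 0,u.max(),v.min(),v.max(),"depth mean",q.mean(0),np.ptp(q[:,2]),"n",N)
        E.append((N,e))
    for z in(nut-.02,nut-.06):
        for idx in((0,1,2),(1,2),(0,1),(0,2)):
            A=np.array([E[i][0][:2] for i in idx]);b=np.array([E[i][0]@E[i][1]-E[i][0][2]*z for i in idx])
            print(round(z,4),idx,np.linalg.lstsq(A,b,rcond=None)[0]-t[:2])
E
python3 stem.py
```

```text
[0.5105 0.0043 0.4603]
wrist 206 px 314 323 250 272 depth mean [0.509  0.0043 0.2314] 0.03624938574459566 n [-0.9968  0.0784  0.0182]
side 46 px 320 322 201 221 depth mean [0.5067 0.0046 0.2377] 0.055201834233959746 n [0.9625 0.2705 0.0216]
scene 41 px 334 336 189 203 depth mean [0.5118 0.0035 0.2391] 0.04671698673727753 n [-0.2462 -0.9691 -0.0146]
0.2603 (0, 1, 2) [-0.0024 -0.0007]
0.2603 (1, 2) [-0.0043  0.0003]
0.2603 (0, 1) [-0.0017 -0.009 ]
0.2603 (0, 2) [-0.001  -0.0005]
0.2203 (0, 1, 2) [-0.0025  0.0002]
0.2203 (1, 2) [-0.0035  0.0008]
0.2203 (0, 1) [-0.0021 -0.0045]
0.2203 (0, 2) [-0.0017  0.0003]
```

```bash
cat > eye.py <<'E'
from h import *
np.set_printoptions(precision=4,suppress=True)
def eyelet(c,fish,g=(.511,.0043,.138),r=16):
    q=c["rotation"].T@(np.array(g)-c["eye"]);K=c["mtx"]
    if fish:
        h=np.hypot(q[0],q[1]);t=np.arctan2(h,-q[2]);u=K[0,2]+K[0,0]*t*q[0]/h;v=K[1,2]-K[1,1]*t*q[1]/h
    else: u=K[0,2]-K[0,0]*q[0]/q[2];v=K[1,2]+K[1,1]*q[1]/q[2]
    u,v=int(round(u)),int(round(v));G=cv2.cvtColor(c["color"],cv2.COLOR_RGB2GRAY)[v-r:v+r+1,u-r:u+r+1]
    return G,u,v
if __name__=="__main__":
    f=np.load("f3.npz",allow_pickle=True);w=f["wrist"].item();b=f["side"].item()
    G,u,v=eyelet(w,True);print(u,v);t,m=cv2.threshold(G,0,255,cv2.THRESH_OTSU)
    k,l,s,ce=cv2.connectedComponentsWithStats(255-m)
    for i in range(1,k):
        if s[i,4]>3: p=ce[i]+[u-16,v-16];print(s[i],p,wplane(w,*p,.138))
    cv2.imwrite("pics/x1.png",cv2.resize(w["color"][190:310,240:400],(800,600),interpolation=cv2.INTER_CUBIC)[...,::-1])
    G,u,v=eyelet(b,False,r=6);print(u,v);print(G)
E
python3 eye.py
```

```text
321 220
[11 11 11 11 95] [321.     219.8947] [0.511  0.0041 0.138 ]
319 244
[[102 101 100 101 102 101 100 101 100 100 100 100 101]
 [102 101 102 112 125 118 108 105 102 100 101 101 100]
 [102 101 108 130 145 141 137 132 122 113 105 101 100]
 [101  97 116 145 150 148 149 148 144 138 132 125 117]
 [ 97 110 139 150 149 147 147 151 149 148 146 144 141]
 [111 134 149 150 144 136 135 137 141 146 148 146 146]
 [130 147 149 149 138 119 116 115 125 141 147 147 144]
 [145 149 148 148 143 125 112 114 130 144 147 147 132]
 [143 150 149 149 148 143 138 139 144 147 147 140 111]
 [136 148 150 150 151 149 148 148 148 148 145 128 103]
 [139 148 151 150 148 148 148 147 147 147 136 113 102]
 [146 149 150 149 147 149 148 139 131 133 120 103 102]
 [149 150 149 147 147 148 140 121 112 113 109 103 103]]
```

View pics/x1.png

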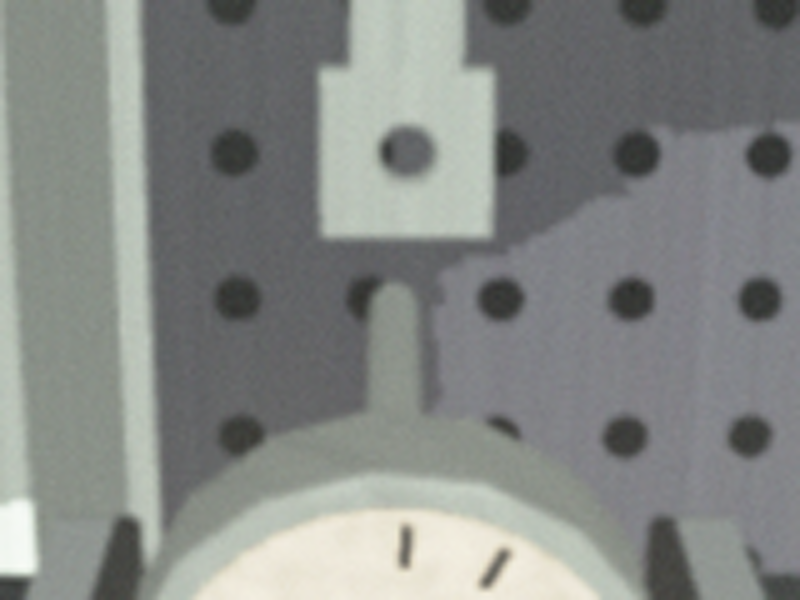

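```bash
python3 - <<'E'
from h import *
np.set_printoptions(precision=4,suppress=True)
w=np.load("f3.npz",allow_pickle=True)["wrist"].item()
print(wplane(w,318.8,250.9,.2075), wplane(w,318.8,246.2,.2055),wplane(w,321,219.9,.138))
E
```

```text
[0.509  0.0021 0.2075] [0.5093 0.0045 0.2055] [0.511  0.0041 0.138 ]
```

Emit:
{"name": "drive_tool", "arguments": {
  "claw": [20,20,20,20,20,20],
  "slide": [
    [0.004,0.004,-0.03],
    [0.004,0.004,-0.06],
    [0.004,0.004,-0.09],
    [0.004,0.004,-0.1],
    [0.004,0.004,-0.1],
    [0.004,0.004,-0.1]
  ],
  "yaw": [0,0,0,0,0,0]
}}

```text
time: 13.73
tool_pos: [0.5128, 0.0062, 0.4117]
tcp_rot: [-2.353, -2.082, 0.0]
wrist_force: [0.2, -0.6, -1.2]
width: 0.503
grip_force: 30.9
```

```bash
python3 - <<'E'
from h import *
w=cam("wrist");s=bot.read_state();print(s["tool_pos"],s["wrist_force"]);np.savez("f4.npz",w=w,side=cam("side"))
cv2.imwrite("pics/x2.png",cv2.resize(w["color"][190:310,240:400],(800,600),interpolation=cv2.INTER_CUBIC)[...,::-1])
E
```

```text
[0.51300899 0.00618616 0.41237149] [ 0.21639156  0.52486087 -0.81840597]
```

View pics/x2.png

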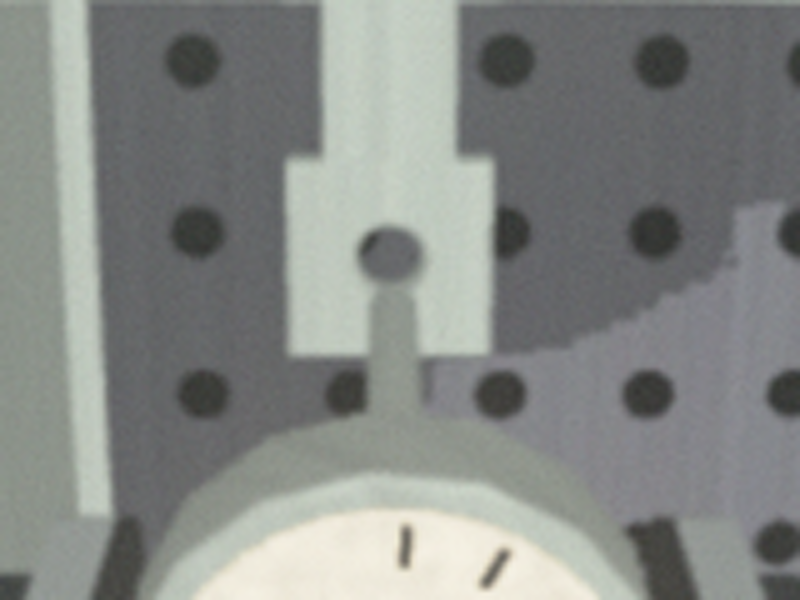

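Stem tip is at crop (394,283), the eyelet centre at (390,256), and the plate spans x 287–492, y 157–355. I'll work out the remaining offset.

```bash
python3 - <<'E'
from h import *
from stem import stem
np.set_printoptions(precision=4,suppress=True)
f=np.load("f4.npz",allow_pickle=True);w=f["w"].item();b=f["side"].item()
G=cv2.cvtColor(w["color"],cv2.COLOR_RGB2GRAY)
print(G[228:252,318]);
m=G[215:265,294:342]; t,mm=cv2.threshold(m,0,255,cv2.THRESH_OTSU)
for q in((318.8,250.9,.1596),(318.8,246.2,.1576),(318.1,240.9,.138),(317.9,241.2,.138)):print(wplane(w,*q))
tt=np.array([.513,.0062]);N,e,m,q=stem(w,True,tt,.165,.2);print("wrist stem",m.sum(),q.mean(0),q[:,1].max())
N,e,m,q=stem(b,False,tt,.16,.22);print("side",m.sum(),q.mean(0),"x at y=.005,z=.16:",(N@e-N[1]*.005-N[2]*.16)/N[0])
E
```

```text
[203 203 205 203 201 198 182 143 109 103 106 104 103 105 104 105 103 111
 128 145 147 149 149 146]
[0.5118 0.0043 0.1596]
[0.5121 0.0067 0.1576]
[0.5113 0.004  0.138 ]
[0.5111 0.0038 0.138 ]
wrist stem 201 [0.5117 0.0062 0.1832] 0.007323157698663332
side 42 [0.5095 0.0062 0.1927] x at y=.005,z=.16: 0.5099699354311341
```

Emit:
{"name": "drive_tool", "arguments": {
  "claw": [20,20,20,20,20,20,20,20],
  "slide": [
    [-0.001,-0.0006,0],
    [-0.001,-0.0006,-0.01],
    [-0.001,-0.0006,-0.02],
    [-0.001,-0.0006,-0.03],
    [-0.001,-0.0006,-0.04],
    [-0.001,-0.0006,-0.05],
    [-0.001,-0.0006,-0.06],
    [-0.001,-0.0006,-0.06]
  ],
  "yaw": [0,0,0,0,0,0,0,0]
}}

```text
time: 14.5
tool_pos: [0.5117, 0.0059, 0.3798]
tcp_rot: [-2.352, -2.08, 0.003]
wrist_force: [0.1, -0.4, -0.5]
width: 0.503
grip_force: 30.9
```

Emit:
{"name": "drive_tool", "arguments": {
  "claw": [20,20,20,20,20,20,20,20],
  "slide": [
    [0,0,-0.016],
    [0,0,-0.032],
    [0,0,-0.048],
    [0,0,-0.064],
    [0,0,-0.08],
    [0,0,-0.096],
    [0,0,-0.104],
    [0,0,-0.104]
  ],
  "yaw": [0,0,0,0,0,0,0,0]
}}

```text
time: 15.17
tool_pos: [0.5116, 0.0059, 0.3279]
tcp_rot: [-2.352, -2.08, 0.003]
wrist_force: [-0.6, 0.1, -1.7]
width: 0.499
grip_force: 30.9
```

```bash
python3 - <<'E'
from h import *
from stem import allrays
np.set_printoptions(precision=4,suppress=True)
s=bot.read_state();t=s["tool_pos"];print(t,s["wrist_force"])
w=cam("wrist");r=allrays(w,True);P=(r*(w["depth"]/-r[...,2])[...,None])@w["rotation"].T+w["eye"]
m=(np.hypot(P[...,0]-t[0],P[...,1]-t[1])<.015)&(P[...,2]>.14);print("dial top z",np.median(P[...,2][m]),m.sum())
m=(np.hypot(P[...,0]-t[0],P[...,1]-t[1]-.04)<.012)&(P[...,2]>.12);print("bracket z",np.median(P[...,2][m]),m.sum())
E
```

```text
[0.5116 0.0059 0.3279] [-0.5678  0.0592 -1.7396]
dial top z 0.23253254369624266 10270
bracket z 0.15013541001578523 2104
```

Emit:
{"name": "drive_tool", "arguments": {
  "claw": [20,20,20,20,20,20],
  "slide": [
    [0,0,-0.004],
    [0,0,-0.008],
    [0,0,-0.011],
    [0,0,-0.014],
    [0,0,-0.014],
    [0,0,-0.014]
  ],
  "yaw": [0,0,0,0,0,0]
}}

```text
time: 15.72
tool_pos: [0.5122, 0.0059, 0.3225]
tcp_rot: [-2.353, -2.081, 0.0]
wrist_force: [-0.4, 0.1, -0.9]
width: 0.501
grip_force: 30.9
```

Emit:
{"name": "drive_tool", "arguments": {
  "claw": [20,20,20,20,20],
  "slide": [
    [0,0,-0.002],
    [0,0,-0.004],
    [0,0,-0.006],
    [0,0,-0.006],
    [0,0,-0.006]
  ],
  "yaw": [0,0,0,0,0]
}}

```text
time: 16.13
tool_pos: [0.5123, 0.0059, 0.3199]
tcp_rot: [2.353, 2.081, 0.0]
wrist_force: [-0.3, 0.4, 1.8]
width: 0.501
grip_force: 31.1
```

Emit:
{"name": "drive_tool", "arguments": {
  "claw": [20,20,20],
  "slide": [
    [0,0,-0.002],
    [0,0,-0.002],
    [0,0,-0.002]
  ],
  "yaw": [0,0,0]
}}

```text
time: 16.38
tool_pos: [0.5123, 0.0059, 0.3198]
tcp_rot: [2.353, 2.081, 0.0]
wrist_force: [-4.2, 1.1, 7.3]
width: 0.503
grip_force: 31.7
```

Emit:
{"name": "drive_tool", "arguments": {
  "claw": [48,54,60,60,60,60],
  "slide": [
    [0,0,0],
    [0,0,0],
    [0,0,0],
    [0,0,0],
    [0,0,0],
    [0,0,0]
  ],
  "yaw": [0,0,0,0,0,0]
}}

```text
time: 16.88
tool_pos: [0.5122, 0.0059, 0.3182]
tcp_rot: [-2.353, -2.081, 0.0]
wrist_force: [-0.3, 1.0, 0.0]
width: 0.703
grip_force: 0.0
```

Emit:
{"name": "drive_tool", "arguments": {
  "claw": [60,60,60,60,60,60,60],
  "slide": [
    [0,0,0.02],
    [0,0,0.06],
    [0,0,0.12],
    [0,0,0.18],
    [0,0,0.25],
    [0,0,0.25],
    [0,0,0.25]
  ],
  "yaw": [0,0,0,0,0,0,0]
}}

```text
time: 17.47
tool_pos: [0.513, 0.0059, 0.4476]
tcp_rot: [2.35, 2.078, 0.008]
wrist_force: [0.3, 0.5, -0.3]
width: 0.702
grip_force: 0.0
```

```bash
python3 - <<'E'
from h import *
from stem import allrays
np.set_printoptions(precision=4,suppress=True)
s=bot.read_state();print(s["tool_pos"],s["wrist_force"],s["time"])
w=cam("wrist");r=allrays(w,True);P=(r*(w["depth"]/-r[...,2])[...,None])@w["rotation"].T+w["eye"]
m=((np.hypot(P[...,0]-.512,P[...,1]-.005)<.03)&(P[...,2]>.158)&(P[...,2]<.175))
k,l,st,ce=cv2.connectedComponentsWithStats(m.astype('u1'));i=1+st[1:,4].argmax();q=P[l==i]
A=np.c_[q[:,:2],np.ones(len(q))];g=np.linalg.lstsq(A,q[:,2],rcond=None)[0]
print(st[i],q.mean(0),"tilt",g[:2],"span",np.ptp(q,axis=0))
a=cam("scene");P=pts(a);ax=np.array([.9925,-.122]);d=P[...,:2]-[.6265,-.0935];t=d@ax;l=d@[.122,.9925]
m=(a["depth"]>0)&(abs(t)<.12)&(abs(l)<.14)&(P[...,2]>.17)&(P[...,2]<.36);q=np.c_[t[m],P[...,2][m]]
for _ in range(6):
    k=np.polyfit(q[:,1],q[:,0],1);q=q[abs(np.polyval(k,q[:,1])-q[:,0])<.004]
print("theta",np.pi/2+np.arctan(k[0]))
E
```

```text
[0.513  0.0059 0.4476] [ 0.2783  0.5264 -0.278 ] 17.4667
[ 284  206   62   60 2843] [0.5114 0.0048 0.1648] tilt [-0.0016 -0.0211] span [0.0437 0.0429 0.009 ]
theta 1.7918134487052972
```

```bash
cat > lid.py <<'E'
from h import *
np.set_printoptions(precision=4,suppress=True)
def lid(c):
    P=pts(c);d=P[...,:2]-[.6265,-.0935];t=d@[.9925,-.122];l=d@[.122,.9925];z=P[...,2]
    m=(c["depth"]>0)&(abs(l)<.14)&(z>.17)&(z<.34)&(t>-.02)&(t<.085)
    q=np.c_[np.ones(m.sum()),z[m]-.15,l[m]];y=t[m];k=np.array([.005,.25,0.])
    for tol in(.015,.01,.006,.005,.005,.005):
        o=abs(q@k-y)<tol;k=np.linalg.lstsq(q[o],y[o],rcond=None)[0]
    return o.sum(),k,np.pi/2+np.arctan(k[1]),np.std(y[o]-q[o]@k)
f=np.load("f.npz",allow_pickle=True);f3=np.load("f3.npz",allow_pickle=True)
a=cam("scene");b=cam("side")
for n,c in(("old scene",f["a"].item()),("f3 scene",f3["scene"].item()),("new scene",a),("old side",f["b"].item()),("f3 side",f3["side"].item()),("new side",b)):print(n,*lid(c))
d=cv2.absdiff(f["a"].item()["color"],a["color"]).max(2);print("scene change on lid",(d[150:270,200:400]>40).sum())
E
python3 lid.py
```

```text
old scene 4110 [ 0.0097  0.2607 -0.0006] 1.8258375331838488 0.0014504431376236241
f3 scene 4114 [ 0.0098  0.2604 -0.0005] 1.8255774703514924 0.0014272698008313018
new scene 4104 [ 0.0098  0.2605 -0.0004] 1.8256099903424627 0.0014163674559219451
old side 3889 [-0.0019  0.2673  0.0015] 1.8320301399156176 0.00175519385755175
f3 side 3877 [-0.0018  0.2661  0.0025] 1.8308503043469262 0.001755266230437142
new side 3884 [-0.0017  0.2654  0.0019] 1.830210673569453 0.0017810089514955214
scene change on lid 285
```

```bash
python3 -c "
from workcell import bot
print(bot.finish_job())"
```

```text
the job is handed in; nothing more can be done
None
```

The job is handed in, with no verdict returned: my measurements show the lid on its stop at about 1.83 rad, the thermometer seated upright in the clip eyelet, and the gripper released and clear of everything.

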